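Pack the jars, swing in the bails, stack the basket and lean the board

TASK

Clear the shop table: stand every storage jar with a cork lid upright on the floor of the blue crate while its two red bails are still swung out, then swing both bails fully in across the crate, and then set the white basket centred and square on the two crossbars. Also take the chopping board from its rack and lean it, its short edge on the table, centred against the brass-lined display face of the dark wooden riser, tilted back so that it rests on the riser, lined up with it, and stays by itself (this may be done at any time). Leave the pepper mill and the white vase where they stand.

Things in the scene. Friction and masses are not known exactly. Their poses are not given: they have to be found in the camera images.
- crate: The blue plastic bail-arm crate, an open box 180 mm (its x) by 260 mm (its y) by 110 mm high, 5 mm walls and floor, fixed to the table. Origin: centre of its underside; z up. A bail (steel legs, red round crossbar) pivots near each of its two short ends.
- bail_left (a joint): Swing (rad) of the bail at the crate's +y end: 0 = fully in, level across the mouth; 1.57 = up; 3.3 = end stop, out over the end. Stiff: stays where left, about 1 N at the crossbar moves it. Pivots about a line along the crate's x at crate y 125, z 116 mm; crossbar 60 mm from it, at y = 125 - 60 cos(q), z = 116 + 60 sin(q) mm.
- bail_right (a joint): The same for the bail at the crate's -y end, its mirror image: pivot at crate y = -125 mm, crossbar at y = -125 + 60 cos(q), z = 116 + 60 sin(q) mm.
- left_bar (a point): Middle of the red crossbar of the left bail: a round bar 12 mm thick, 196 mm long along the crate's x.
- right_bar (a point): Middle of the red crossbar of the right bail, alike.
- basket: White plastic basket, 140 mm (its x) by 220 mm (its y), walls 60 mm high, about 0.25 kg, with a rigid green bridge handle over its middle. Origin: centre of its underside; z up. It is smaller than the crate's mouth: it rests on the crossbars when both bails are in (underside then 122 mm above the crate's underside), and would drop into the crate otherwise.
- basket_handle (a point): Middle of the basket's handle bar, 133 mm above the basket's underside; the bar runs along the basket's x, 14 mm thick and 14 mm high, 110 mm clear between its posts.
- jar1: Closed storage jar, white, with a flat cork lid: upright cylinder 56 mm across, 68 mm high, about 0.2 kg. Origin: centre of its underside. May be absent.
- jar2: Closed storage jar, terracotta (red-brown), with a flat cork lid: upright cylinder 56 mm across, 68 mm high, about 0.2 kg. Origin: centre of its underside. May be absent.
- jar3: Closed storage jar, blue, with a flat cork lid: upright cylinder 56 mm across, 68 mm high, about 0.2 kg. Origin: centre of its underside. May be absent.
- jar4: Closed storage jar, green, with a flat cork lid: upright cylinder 56 mm across, 68 mm high, about 0.2 kg. Origin: centre of its underside. May be absent.
- board: Wooden chopping board with two dark stripes, a flat slab 12 mm thick (its x), 110 mm wide (its y), 160 mm tall (its z), about 0.18 kg. Origin: centre of its lower edge face. It starts standing upright in the slot of the rack.
- board_top (a point): Middle of the board's upper edge.
- rack: Fixed light wooden rack, 100 x 130 mm, low cheeks 52 mm high either side of a middle slot 17 mm wide that runs along its y, slot floor 12 mm above the table. Origin: centre of its underside.
- riser: Fixed dark wooden display riser, a block 70 mm (its x) by 160 mm (its y) by 110 mm high. Origin: centre of its underside. The display face, with a thin brass line, is its +x face, 35 mm from its origin.
- mill: Bystander: dark wooden pepper mill, 44 mm across, 86 mm high, standing among the jars; origin under its centre.
- vase: Bystander: white vase, 100 mm across, 130 mm high, to the right of the crate.

How it is judged:
By the outcome, as a careful person would: the job done as asked, in the order asked, and still so for the second after the job is handed in, with the robot touching nothing.
Of jar1, jar2, jar3, jar4 only 2 to 4 are there at a start; the rules pass over those that are not, and their reading is None.
At some moment in a run one of jar1, jar2, jar3, jar4, basket may be knocked a few centimetres aside while the robot is not near it.
It also fails if it takes over 210 s, if anything falls off the work surface, if the arm or the gripper's body presses on something with over 40 N, if the wrist force passes 120 N, or if a joint passes its speed limit or range.

ROBOT

A 7-joint arm with a two-finger parallel gripper is mounted at the origin on the work surface. World frame = base frame: x ahead of the robot, y to its left, z up, the work surface at z = 0. Lengths are in mm, angles in rad, forces in N, time in s.
With the tool pointing down it reaches from about 400 to 875 mm from the base axis. Payload 4.4 kg.
Tool frame: the origin (TCP) lies on the centre line of the jaws, within the pads' length; the fingertips stand 25 mm ahead of it and the grasp point (between the pads) lies 6 mm ahead of it (ctrl.finger_overhang is the distance from the TCP to the fingertips, in mm); z points along the fingers, y is the line along which they close (so a half turn about z gives the same grasp; the last joint's range is limited). The gripper opens to 85 mm and grips with 20 to 120 N. Pads are 22 mm wide; open, the fingers measure 114 mm over their backs; the gripper's body (76 mm by 85 mm) begins 54 mm behind the grasp point. The pads swing forward as they close: fully open they stand 13 mm farther back than shut.
Start: joints at [1.132, 0.628, 0.038, 1.517, -0.027, 0.996, -0.02], TCP at [236.773, -605.356, 256.313] pointing down, gripper open.
Joint ranges: [-3.06, 3.06], [-0.37, 2.12], [-1.25, 1.32], [0.18, 2.47], [-1.1, 4.24], [0.23, 1.98], [-2.94, 2.94]. Speed limits (rad/s): [2.57, 2.57, 3.14, 3.14, 3.14, 3.14, 3.14].

INTERFACE

Orientations are given as [roll, pitch, yaw] about the fixed x, y, z axes, in that order (R = Rz(yaw) Ry(pitch) Rx(roll)).
In Python, from cell import ctrl gives the robot as it stands. The module is installed in compiled form; this text tells all that it offers.
- The arm moves only by the tool play_rows, never from a script. Its argument "targets" is a list of rows, each a list of 5 numbers: the closure, from 0 (fully open) to 1 (shut), then the shift along the tool's x, y, z in cm, then the turn about the tool's z in degrees. In form: [[gripper, dx, dy, dz, spin], ...]. A call has 1 to 10 rows; each row is the pose to reach, as a shift and turn from the pose commanded when the call began, along the tool's axes at that moment; what a row does not reach only later rows make up. A row lasts 1/10 s, in which the tool goes at most 50 mm and 8.59 degrees, less where a joint would pass 70% of its speed; a pose out of reach is approached as far as the arm can. A call with a gripper value outside its range is refused whole. The fingers move at their own pace and stop on an object; the grip force is fixed at half the most. Time passes only in rows, so rows that repeat a pose let the fingers close. It gives the time, the measured TCP pose, the force, the opening and the grip force at its end, in the units of the state.
- ctrl.read_state(): the state, without advancing time (a new reading comes with each control period).
- ctrl.get_image(name): name is "scene" or "side" or "wrist"; returns (picture, depth): 400x640x3 uint8, red, green, blue; 400x640 float32, mm along the optical axis (not along the pixel's ray), 0 where there is no reading.
- ctrl.calibration(name): a dict with "vfov" (degrees; the focal length in pixels is half the picture's height over the tangent of half this angle, whatever the lens; pixels are square), "cx", "cy" (the principal point, pixels), "extrinsics" (4x4, takes a point from camera to world coordinates); the wrist camera has in their place "mount" (4x4, takes a point from camera to tool coordinates, whose origin is the TCP and whose axes are the flange's). Camera axes: x right, y down, z forward; pixel columns grow to the right and rows downward; lengths in mm; the calibration is good to about 2 mm. A picture is of the moment at which its call begins: read the wrist's pose just before it. calibration takes no time and is no camera call.
- ctrl.finish_job(): hands the job in; it is judged then, once.
Trained networks look in the newest picture that a camera, given by its name, has taken for a name from the list of things; names that differ only in an ending like _2 or _b are one class to them, and where a whole thing is asked for, a point or a joint stands for the part that bears it (a point fixed in the world has none). Each returns a list of dicts, best first, with "confidence" (0 to 1); they miss things now and then, are a little off and sometimes report something else, mostly with a low value. They report only what shows in the picture. A call takes as long as a camera call.
- ctrl.search_frame(camera, name): "bbox" ([left, top, right, bottom] in pixels, round what is visible of it).
- ctrl.trace(camera, name): "pixels" (400x640 bool, what is visible of it) and "bbox" ([left, top, right, bottom] in pixels, round what is visible of it).
The state is a dict: "clock": time; "qpos": joint angles; "qd": joint speeds; "tau": joint torques, N m; "eef_pos": TCP position; "tool_rot": TCP orientation; "force": force on the tool from outside, world axes, zero at the start; "torque": the same for the moment, N m; "width": finger opening in mm; "gripper_force": force on a finger pad.
Only numpy, scipy, OpenCV 4.12 (cv2) and the standard library are available. Lean on these libraries where they do the work, as an engineer would, in place of code of your own. Each camera call takes 0.05 s, during which the arm holds its last target. There are 200 camera calls.

## Working session

There is one attempt and no reset: what is moved stays moved. The work goes in short steps, Python scripts to look and compute and a tool call to move; the robot and the scene stay as the last step left them, time stands still between calls to the robot, and variables do not carry over. Pictures are saved under pics/ and viewed, at most 14 in all, crops included, and the job is handed in when it is done.

Besides the shell and the picture viewer there is one more tool, called after "Request:" by a JSON object that holds its "op" and its "data", one argument or row to a line. play_rows: Moves the arm, as the interface text tells. Its arguments: {"type":"object","properties":{"targets":{"type":"array"}},"required":["targets"]}

```bash
mkdir -p pics
cat > h.py <<'E'
import numpy as np, cv2
from cell import ctrl
from scipy.spatial.transform import Rotation as R
def T():
    s=ctrl.read_state(); M=np.eye(4); M[:3,:3]=R.from_euler('xyz',s['tool_rot']).as_matrix(); M[:3,3]=s['eef_pos']; return M
def ext(n):
    c=ctrl.calibration(n); return np.array(c['extrinsics']) if 'extrinsics' in c else T()@np.array(c['mount'])
def cloud(n,d,E):
    c=ctrl.calibration(n); f=200/np.tan(np.radians(c['vfov'])/2)
    v,u=np.mgrid[:400,:640]; P=np.stack([(u-c['cx'])/f*d,(v-c['cy'])/f*d,d],-1)
    return P@E[:3,:3].T+E[:3,3]
def shot(n,save=None):
    E=ext(n); im,d=ctrl.get_image(n)
    if save: cv2.imwrite('pics/'+save,im[:,:,::-1])
    return im,d,cloud(n,d,E)
E
python3 - <<'E'
from h import *
s=ctrl.read_state();print({k:np.round(v,3) for k,v in s.items()})
for n in ['scene','side','wrist']:
    c=ctrl.calibration(n);print(n,c)
    shot(n,n+'0.png')
a=np.vstack([cv2.imread('pics/scene0.png'),cv2.imread('pics/side0.png')]);cv2.imwrite('pics/a0.png',cv2.resize(a,(480,600)))
E
```

```text
{'clock': np.float64(0.0), 'qpos': array([ 1.132,  0.629,  0.038,  1.518, -0.027,  0.996, -0.02 ]), 'qd': array([ 0.   ,  0.001,  0.002,  0.   , -0.   , -0.002,  0.001]), 'tau': array([ 0.0000e+00, -5.6340e+01,  1.2270e+00, -1.9344e+01,  1.1000e-02,
        1.1000e-02, -0.0000e+00]), 'eef_pos': array([ 236.569, -604.786,  255.362]), 'tool_rot': array([-3.14 ,  0.   ,  0.373]), 'force': array([ 0.313,  0.099, -0.742]), 'torque': array([-0.043,  0.   ,  0.014]), 'gripper_force': np.float64(0.0), 'width': np.float64(85.605)}
scene {'vfov': 48.11368358059188, 'cx': 311.84571861119855, 'cy': 196.60340039012203, 'extrinsics': array([[ 5.15606559e-01,  5.06937588e-01, -6.90770699e-01,
         1.37837748e+03],
       [ 8.56812385e-01, -3.00597468e-01,  4.18943552e-01,
        -5.50326231e+02],
       [ 4.73431056e-03, -8.07870933e-01, -5.89340430e-01,
         8.43370063e+02],
       [ 0.00000000e+00,  0.00000000e+00,  0.00000000e+00,
         1.00000000e+00]])}
side {'vfov': 43.41595062357952, 'cx': 319.98067137368, 'cy': 196.96213684899212, 'extrinsics': array([[ 9.96099323e-01, -5.28163988e-02,  7.06864027e-02,
         4.05474069e+02],
       [-8.82328979e-02, -6.05684259e-01,  7.90798036e-01,
        -1.28737057e+03],
       [ 1.04653703e-03, -7.93950254e-01, -6.07981824e-01,
         1.06838729e+03],
       [ 0.00000000e+00,  0.00000000e+00,  0.00000000e+00,
         1.00000000e+00]])}
wrist {'vfov': 65.50053295832481, 'cx': 314.55801351931973, 'cy': 199.9240134041813, 'mount': array([[-3.41975671e-04, -9.54541568e-01, -2.98077638e-01,
         7.60861440e+01],
       [ 9.99999941e-01, -3.14871353e-04, -1.38949892e-04,
         4.89532779e-01],
       [ 3.87773382e-05, -2.98077668e-01,  9.54541619e-01,
        -1.17322733e+02],
       [ 0.00000000e+00,  0.00000000e+00,  0.00000000e+00,
         1.00000000e+00]])}
```

View pics/scene0.png

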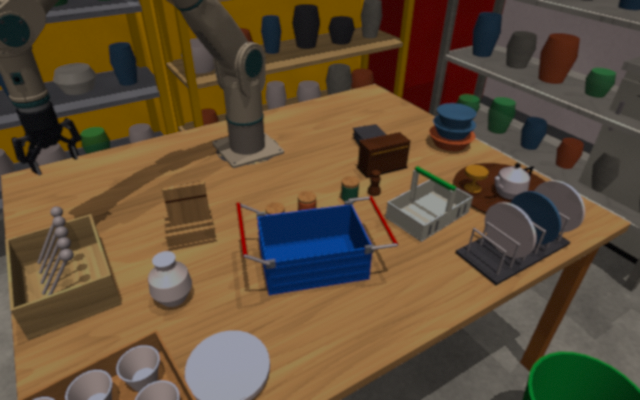

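View pics/side0.png

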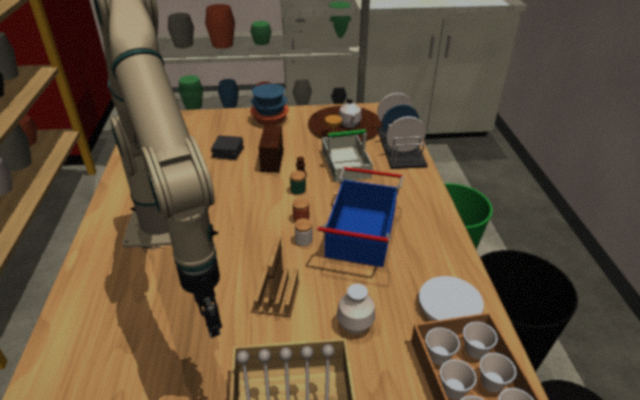

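The scene view shows white, terracotta and green jars around (275,208), (307,200), (349,185), the mill at (374,183), crate with its bails up or out, basket (430,205), riser (383,155) and board in its rack (188,205). I'll measure them all next.

Run:
```python
from h import *
out={}
for n in ['scene','side']:
    im,d,P=shot(n)
    out[n+'_im']=im; out[n+'_P']=P; out[n+'_d']=d
    for k in ['jar1','jar2','jar3','jar4','mill','vase','crate','left_bar','right_bar','basket','basket_handle','board','rack','riser']:
        r=ctrl.trace(n,k)
        for i,q in enumerate(r[:2]):
            m=q['pixels']&(d>0); p=P[m]
            if i==0: out[n+'_'+k]=q['pixels']
            print(n,k,round(q['confidence'],2),np.round(q['bbox']).astype(int).tolist(), m.sum(), 'med',np.median(p,0).round() if len(p) else '', 'lo',np.percentile(p,3,0).round(),'hi',np.percentile(p,97,0).round())
np.savez('o.npz',**out)
```

```text
scene jar1 0.89 [343, 175, 354, 202] 384 med [469. 135.  54.] lo [435. 119.  12.] hi [483. 165.  70.]
scene jar1 0.68 [267, 202, 281, 213] 196 med [ 460. -119.   67.] lo [ 435. -144.   60.] hi [482. -96.  70.]
scene jar2 0.89 [343, 175, 354, 202] 384 med [469. 135.  54.] lo [435. 119.  12.] hi [483. 165.  70.]
scene jar2 0.68 [267, 202, 281, 213] 196 med [ 460. -119.   67.] lo [ 435. -144.   60.] hi [482. -96.  70.]
scene jar3 0.89 [343, 175, 354, 202] 384 med [469. 135.  54.] lo [435. 119.  12.] hi [483. 165.  70.]
scene jar3 0.68 [267, 202, 281, 213] 196 med [ 460. -119.   67.] lo [ 435. -144.   60.] hi [482. -96.  70.]
scene jar4 0.89 [343, 175, 354, 202] 384 med [469. 135.  54.] lo [435. 119.  12.] hi [483. 165.  70.]
scene jar4 0.68 [267, 202, 281, 213] 196 med [ 460. -119.   67.] lo [ 435. -144.   60.] hi [482. -96.  70.]
scene mill 0.63 [367, 168, 382, 195] 288 med [479. 225.  34.] lo [442. 213.  -1.] hi [490. 279.  82.]
scene vase 0.65 [147, 251, 192, 306] 1852 med [ 598. -460.   84.] lo [ 552. -499.    1.] hi [ 621. -415.  131.]
scene crate 0.67 [233, 199, 396, 295] 8997 med
[... 2460 characters left out ...]
4. -271.  155.] lo [ 497. -302.  147.] hi [ 674. -239.  160.]
side basket 0.8 [322, 129, 372, 180] 1943 med [648. 307.  29.] lo [570. 184.   3.] hi [718. 419. 141.]
side basket_handle 0.88 [321, 130, 372, 181] 1914 med [651. 306.  29.] lo [570. 187.   2.] hi [717. 417. 141.]
side board 0.9 [268, 235, 282, 307] 692 med [ 369. -358.  124.] lo [ 353. -392.   31.] hi [ 387. -288.  175.]
side rack 0.62 [289, 172, 305, 194] 327 med [451. 128.  56.] lo [428. 118.  11.] hi [477. 166.  73.]
side rack 0.59 [251, 266, 298, 320] 1487 med [ 373. -373.   36.] lo [ 311. -413.    2.] hi [ 424. -293.   57.]
side riser 0.73 [259, 125, 281, 172] 1065 med [363. 285.  92.] lo [320. 265.   5.] hi [405. 423. 116.]
```

Run:
```python
from h import *
o=np.load('o.npz')
def rect(p): 
    (c,s,a)=cv2.minAreaRect(p[:,:2].astype(np.float32)); return np.round(c,1),np.round(s,1),round(a,1)
for n in ['scene','side']:
    P=o[n+'_P'];z=P[...,2];x=P[...,0];y=P[...,1]; ok=o[n+'_d']>0; im=o[n+'_im']
    # cork lids: connected comps in z 60..78 in jar zone
    m=ok&(z>61)&(z<78)&(x>400)&(x<520)&(y>-250)&(y<270)
    k,l,st,ce=cv2.connectedComponentsWithStats(m.astype(np.uint8))
    for i in range(1,k):
        if st[i,4]>25:
            p=P[l==i]; c,r=cv2.minEnclosingCircle(p[:,:2].astype(np.float32)); print(n,'lid',st[i,:4],st[i,4],np.round(c),round(r),np.median(p,0).round(),np.median(im[l==i],0))
    def show(nm,lo,hi,key,q=None):
        mm=o[key].astype(np.uint8) if isinstance(key,str) else key
        m=ok&(mm>0)&(z>lo)&(z<hi); m=cv2.erode(m.astype(np.uint8),np.ones((1,1)))>0
        if m.sum()>5: print(n,nm,m.sum(),rect(P[m]),np.median(P[m],0).round(1))
    show('riser top',105,122,n+'_riser')
    show('board top',160,182,n+'_board')
    bx=(x>550)&(x<750)&(y>170)&(y<430)
    show('basket rim',54,70,bx); show('handle',122,150,bx)
    show('rack top',46,60,(x>290)&(x<450)&(y>-430)&(y<-270))
    cr=(x>480)&(x<830)&(y>-330)&(y<200)
    show('crate rim',106,116,(x>510)&(x<790)&(y>-240)&(y<60)&(im[...,2].astype(int)>im[...,0].astype(int)+20))
    red=(im[...,0].astype(int)>100)&(im[...,1]<60)
    show('barR',100,200,cr&red&(y<-160)); show('barL',100,200,cr&red&(y>0))
    m=ok&(x>440)&(x<510)&(y>190)&(y<260)&(z>20)&(z<100); print('mill',rect(P[m]),P[m][:,2].max(), P[m&(z>76)].mean(0).round())
```

```text
scene lid [370 172  10   8] 43 [472. 230.] 14 [478. 225.  68.] [47. 23. 11.]
scene lid [341 176  18  12] 160 [457. 146.] 29 [459. 144.  67.] [146.5 100.   57. ]
scene lid [298 191  18  13] 187 [458. -11.] 29 [461. -12.  67.] [147. 100.  57.]
scene lid [265 202  19  13] 188 [ 460. -119.] 29 [ 460. -118.   67.] [147. 101.  59.]
scene riser top 520 (array([365.4, 347.7]), array([162.6,  76.4]), 81.9) [369.  343.9 109.3]
scene board top 231 (array([ 375.4, -338. ]), array([106.7,  17.3]), 78.2) [ 375.6 -337.3  168.1]
scene basket rim 384 (array([647.7, 300.2]), array([144.5, 227. ]), 7.7) [680.6 273.6  58.4]
scene handle 312 (array([647.3, 300.8]), array([141.5,  26.2]), 7.0) [654.6 297.6 136.6]
scene rack top 554 (array([ 373.5, -343.8]), array([129.4,  98.4]), 76.2) [ 390.2 -351.7   50.8]
scene crate rim 552 (array([ 644.6, -104.2]), array([259.9, 188.1]), 71.3) [ 684.5 -106.7  109. ]
scene barR 227 (array([ 589.1, -269. ]), array([ 11.9, 193. ]), 70.5) [ 604.3 -273.8  154.6]
scene barL 200 (array([699.7,  71.3]), array([ 10.7, 197.7]), 71.2) [710.5  66.3 119.8]
mill (array([475. , 229
[... 518 characters left out ...]
 -337. ]), array([114.3,  13.3]), 76.0) [ 369.3 -346.3  173. ]
side basket rim 234 (array([642.7, 300.8]), array([142.6, 230.9]), 7.1) [657.2 278.1  59.6]
side handle 195 (array([643.7, 299.3]), array([140.4,  34.4]), 3.1) [642.1 298.6 138.5]
side rack top 672 (array([ 369.1, -343.7]), array([133.3,  97. ]), 76.9) [ 375.4 -357.4   53.3]
side crate rim 200 (array([645. , -93.6]), array([247.6, 178. ]), 70.9) [694.5 -57.  110.7]
side barR 236 (array([ 584.8, -270.2]), array([ 16.7, 191.9]), 72.4) [ 587.1 -272.3  155.8]
side barL 133 (array([700.6,  68.1]), array([ 15.3, 185. ]), 71.3) [701.8  67.4 119.6]
mill (array([467.2, 231.2]), array([34.5, 32.9]), 62.6) 91.34926612391132 [467. 229.  83.]
```

```bash
cat >> h.py <<'E'
def go(*tg):
    """each target (x,y,z,yawdeg): print [dx,dy,dz cm, spin deg] from the measured pose"""
    M=T(); yaw=np.degrees(np.arctan2(M[1,0],M[0,0]))
    for t in tg:
        d=M[:3,:3].T@(np.array(t[:3])-M[:3,3])/10; sp=-((t[3]-yaw+180)%360-180)
        print('at',M[:3,3].round(1),round(yaw,1),'to',np.round(t,1),'->',np.round(d,2),round(sp,1))
def lids():
    im,d,P=shot('scene'); z=P[...,2];x=P[...,0];y=P[...,1]
    k,l,st,ce=cv2.connectedComponentsWithStats(((d>0)&(z>61)&(z<74)&(x>390)&(x<530)&(y>-250)&(y<270)&(im[...,0]>90)).astype(np.uint8))
    for i in range(1,k):
        if st[i,4]>25:
            p=P[l==i]; c,r=cv2.minEnclosingCircle(p[:,:2].astype(np.float32)); print('lid',np.round(c),round(r),p[:,2].mean().round())
E
python3 - <<'E'
from h import *
a=cv2.imread('pics/scene0.png')[120:260,220:480]; b=cv2.imread('pics/side0.png')[110:220,230:420]
a=cv2.resize(a,None,fx=2.5,fy=2.5,interpolation=3); b=cv2.resize(b,(650,376-130+0),interpolation=3)
cv2.imwrite('pics/c1.png',np.vstack([a,b])[:600])
go((458,-118,120,71.3),(458,-118,60,71.3))
E
```

```text
at [ 236.8 -605.4  256.3] 21.4 to [ 458.  -118.   120.    71.3] -> [ 38.35 -37.33  13.63] -49.9
at [ 236.8 -605.4  256.3] 21.4 to [ 458.  -118.    60.    71.3] -> [ 38.35 -37.33  19.63] -49.9
```

View pics/c1.png

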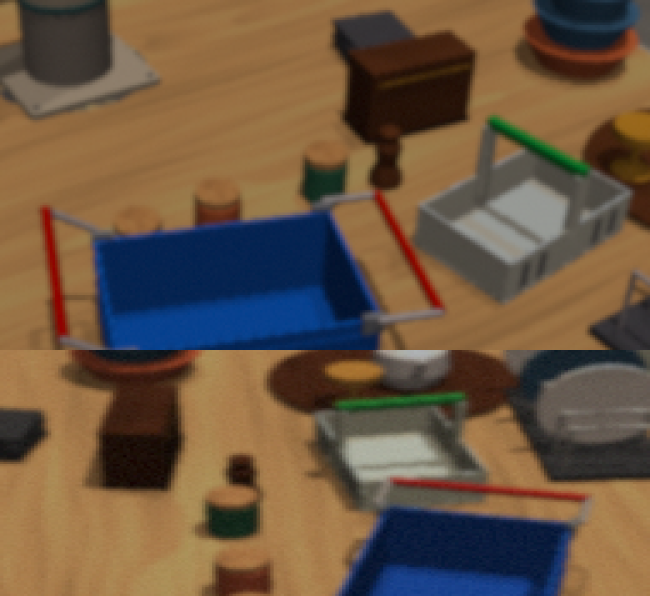

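The crop shows the brass line on the riser's face toward the scene camera (world +x) at about (425,80), and three jars: white, terracotta and green.

Request:
{"op": "play_rows", "data": {
  "targets": [
    [0, 3.8, -3.7, 0, -5],
    [0, 7.6, -7.4, 0, -10],
    [0, 11.4, -11.1, 1, -15],
    [0, 15.2, -14.8, 2, -20],
    [0, 19, -18.5, 3, -25],
    [0, 22.8, -22.2, 4, -30],
    [0, 26.6, -25.9, 5, -35],
    [0, 30.4, -29.6, 6, -40],
    [0, 34.2, -33.3, 8, -45],
    [0, 38, -37, 10, -50]
  ]
}}

```text
clock: 2.65
eef_pos: [440.4, -157.6, 170.6]
tool_rot: [3.139, -0.0, 1.249]
force: [0.6, -0.0, -0.3]
width: 85.5
gripper_force: 0.0
```

Run:
```python
from h import *
lids()
im,d,P=shot('wrist','w1.png')
z=P[...,2];x=P[...,0];y=P[...,1]
m=(d>0)&(z>58)&(z<80)&(x>400)&(x<520)&(y>-200)&(y<60)
k,l,st,_=cv2.connectedComponentsWithStats(m.astype(np.uint8))
for i in range(1,k):
    if st[i,4]>100:
        p=P[l==i];print('w',np.round(cv2.minEnclosingCircle(p[:,:2].astype(np.float32))[0],1),np.median(p,0).round(1),st[i])
go((458,-118,60,71.3))
```

```text
lid [457. 147.] 29 67.0
lid [458. -11.] 30 67.0
lid [ 459. -118.] 28 67.0
w [455.5 -12.6] [452.9 -20.8  67.5] [ 224    0   88   54 3786]
w [ 458.3 -117.8] [ 458.6 -116.5   67.6] [ 284  126   76   76 4481]
w [ 517.7 -187.7] [ 517.8 -189.1   67.3] [419 213  13  36 240]
at [ 441.6 -151.8  169.4] 72.1 to [ 458.  -118.    60.    71.3] -> [ 3.67  0.53 10.95] 0.8
```

Request:
{"op": "play_rows", "data": {
  "targets": [
    [0, 0, 0, 0, 0],
    [0, 0, 0, 0, 0]
  ]
}}

```text
clock: 2.95
eef_pos: [439.0, -160.4, 170.7]
tool_rot: [3.141, 0.001, 1.243]
force: [0.1, -0.2, 0.6]
width: 85.6
gripper_force: 0.0
```

Run:
```python
from h import *
go((458,-118,60,71.3))
```

```text
at [ 439.  -160.4  170.7] 71.2 to [ 458.  -118.    60.    71.3] -> [ 4.64  0.43 11.07] -0.1
```

Request:
{"op": "play_rows", "data": {
  "targets": [
    [0, 2.3, 0.2, 2, 0],
    [0, 4.6, 0.4, 4, 0],
    [0, 4.6, 0.4, 7, 0],
    [0, 4.6, 0.4, 10, 0],
    [0, 4.6, 0.4, 11, 0],
    [0, 4.6, 0.4, 11, 0],
    [1, 4.6, 0.4, 11, 0],
    [1, 4.6, 0.4, 11, 0],
    [1, 4.6, 0.4, 11, 0],
    [1, 4.6, 0.4, 11, 0]
  ]
}}

```text
clock: 3.95
eef_pos: [458.4, -117.5, 62.2]
tool_rot: [3.139, 0.0, 1.245]
force: [-0.6, -0.4, 6.5]
width: 54.5
gripper_force: 62.3
```

Run:
```python
from h import *
c=np.array([644,-103.]); ax=np.array([.3206,.9472])
s=ctrl.read_state(); print(s['width'],s['gripper_force'])
for q in [-75,0,75]:
    p=c+q*ax; print(q); go((*p,190,71.3),(*p,66,71.3))
```

```text
54.537056692582844 62.31504678726196
-75
at [ 458.4 -117.5   62.2] 71.3 to [ 620.  -174.   190.    71.3] -> [ -0.18  17.15 -12.74] 0.0
at [ 458.4 -117.5   62.2] 71.3 to [ 620.  -174.    66.    71.3] -> [-0.18 17.11 -0.34] 0.0
0
at [ 458.4 -117.5   62.2] 71.3 to [ 644.  -103.   190.    71.3] -> [  7.32  17.15 -12.74] 0.0
at [ 458.4 -117.5   62.2] 71.3 to [ 644.  -103.    66.    71.3] -> [ 7.32 17.11 -0.34] 0.0
75
at [ 458.4 -117.5   62.2] 71.3 to [668.  -32.  190.   71.3] -> [ 14.82  17.15 -12.74] 0.0
at [ 458.4 -117.5   62.2] 71.3 to [668.  -32.   66.   71.3] -> [14.82 17.12 -0.34] 0.0
```

Request:
{"op": "play_rows", "data": {
  "targets": [
    [1, 0, 0, -3, 0],
    [1, 0, 0, -6.5, 0],
    [1, 0, 0, -10, 0],
    [1, 0, 1.5, -13, 0],
    [1, -0.1, 5, -13.5, 0],
    [1, -0.2, 9, -13.5, 0],
    [1, -0.2, 13, -13.5, 0],
    [1, -0.2, 16, -13.5, 0],
    [1, -0.2, 17.1, -13.5, 0],
    [1, -0.2, 17.1, -13.5, 0]
  ]
}}

```text
clock: 4.95
eef_pos: [620.1, -174.1, 195.9]
tool_rot: [3.14, -0.0, 1.245]
force: [0.3, -0.9, -2.0]
width: 54.6
gripper_force: 64.6
```

Run:
```python
from h import *
c=np.array([644,-103.]); ax=np.array([.3206,.9472])
s=ctrl.read_state(); print(s['width'])
p=c-75*ax; go((*p,68,71.3))
```

```text
54.62570812937323
at [ 620.1 -174.1  195.9] 71.3 to [ 620.  -174.    68.    71.3] -> [ 0.   -0.04 12.79] 0.0
```

Request:
{"op": "play_rows", "data": {
  "targets": [
    [1, 0, 0, 4, 0],
    [1, 0, 0, 8, 0],
    [1, 0, 0, 11, 0],
    [1, 0, 0, 12.7, 0],
    [1, 0, 0, 12.8, 0],
    [1, 0, 0, 12.8, 0],
    [0, 0, 0, 12.8, 0],
    [0, 0, 0, 12.8, 0],
    [0, 0, 0, 12.8, 0],
    [0, 0, 0, 12.8, 0]
  ]
}}

```text
clock: 5.95
eef_pos: [619.4, -173.5, 68.0]
tool_rot: [3.141, -0.0, 1.245]
force: [1.4, -0.3, -0.3]
width: 85.5
gripper_force: 0.0
```

Run:
```python
from h import *
s=ctrl.read_state(); print(s['width'],s['force'])
lids()
go((620,-174,170,71.3),(457,-10.5,170,71.3),(457,-10.5,61,71.3))
```

```text
85.49931759924453 [ 1.42102053 -0.26835761 -0.2608462 ]
lid [455. 145.] 30 67.0
lid [458. -10.] 29 67.0
at [ 619.3 -173.5   67.9] 71.4 to [ 620.  -174.   170.    71.3] -> [ -0.02   0.09 -10.21] 0.1
at [ 619.3 -173.5   67.9] 71.4 to [457.  -10.5 170.   71.3] -> [ 10.26 -20.59 -10.22] 0.1
at [ 619.3 -173.5   67.9] 71.4 to [457.  -10.5  61.   71.3] -> [ 10.26 -20.59   0.68] 0.1
```

Request:
{"op": "play_rows", "data": {
  "targets": [
    [0, 0, 0, -3.5, 0],
    [0, 0, 0, -7, 0],
    [0, 0, 0, -10.5, 0],
    [0, 1.5, -3, -11, 0],
    [0, 3.5, -7, -11, 0],
    [0, 5.5, -11, -11, 0],
    [0, 7.5, -15, -11, 0],
    [0, 9.3, -18.5, -9, 0],
    [0, 10.3, -20.5, -7, 0],
    [0, 10.3, -20.5, -6, 0]
  ]
}}

```text
clock: 7.0
eef_pos: [454.5, -7.8, 126.8]
tool_rot: [-3.138, 0.0, 1.25]
force: [-0.1, -0.0, 0.3]
width: 85.7
gripper_force: 0.0
```

Run:
```python
from h import *
go((457,-10.5,61,71.3))
```

```text
at [454.5  -7.8 126.8] 71.6 to [457.  -10.5  61.   71.3] -> [-0.18  0.34  6.58] 0.3
```

Request:
{"op": "play_rows", "data": {
  "targets": [
    [0, 0, 0, 2, 0],
    [0, 0, 0, 4.5, 0],
    [0, 0, 0, 6.5, 0],
    [0, 0, 0, 6.6, 0],
    [1, 0, 0, 6.6, 0],
    [1, 0, 0, 6.6, 0],
    [1, 0, 0, 6.6, 0],
    [1, 0, 0, 6.6, 0],
    [1, 0, 0, 3, 0],
    [1, 0, 0, -1, 0]
  ]
}}

```text
clock: 8.0
eef_pos: [456.9, -10.4, 137.9]
tool_rot: [-3.139, 0.001, 1.246]
force: [2.1, 0.5, -2.5]
width: 54.5
gripper_force: 64.6
```

Run:
```python
from h import *
s=ctrl.read_state(); print(s['width'])
go((644,-103,196,71.3),(644,-103,68,71.3))
```

```text
54.523241023963806
at [456.9 -10.4 137.9] 71.4 to [ 644.  -103.   196.    71.3] -> [-2.8  20.68 -5.87] 0.1
at [456.9 -10.4 137.9] 71.4 to [ 644.  -103.    68.    71.3] -> [-2.79 20.71  6.93] 0.1
```

Request:
{"op": "play_rows", "data": {
  "targets": [
    [1, 0, 1, -4, 0],
    [1, -0.5, 4, -6, 0],
    [1, -1, 8, -6, 0],
    [1, -1.6, 12, -6, 0],
    [1, -2.2, 16, -6, 0],
    [1, -2.7, 19.5, -6, 0],
    [1, -2.8, 20.7, -6, 0],
    [1, -2.8, 20.7, -6, 0],
    [1, -2.8, 20.7, -6, 0],
    [1, -2.8, 20.7, -3, 0]
  ]
}}

```text
clock: 9.0
eef_pos: [647.0, -102.3, 171.4]
tool_rot: [3.134, -0.002, 1.246]
force: [0.8, -0.1, -3.5]
width: 54.3
gripper_force: 65.0
```

Request:
{"op": "play_rows", "data": {
  "targets": [
    [1, 0, 0, 3.5, 0],
    [1, 0, 0, 7, 0],
    [1, 0, 0, 9.6, 0],
    [1, 0, 0, 10, 0],
    [1, 0, 0, 10, 0],
    [0, 0, 0, 10, 0],
    [0, 0, 0, 10, 0],
    [0, 0, 0, 10, 0],
    [0, 0, 0, 7, 0],
    [0, 0, 0, 3, 0]
  ]
}}

```text
clock: 10.0
eef_pos: [643.3, -102.8, 136.6]
tool_rot: [-3.137, 0.001, 1.246]
force: [0.8, 0.1, -0.0]
width: 85.4
gripper_force: 0.0
```

Run:
```python
from h import *
lids()
go((644,-103,68,71.3),(457,146,170,71.3),(457,146,61,71.3))
```

```text
lid [455. 146.] 29 67.0
at [ 648.3 -103.3  145.1] 71.3 to [ 644.  -103.    68.    71.3] -> [-0.13 -0.49  7.7 ] 0.0
at [ 648.3 -103.3  145.1] 71.3 to [457.  146.  170.   71.3] -> [ 17.5  -26.08  -2.69] 0.0
at [ 648.3 -103.3  145.1] 71.3 to [457.  146.   61.   71.3] -> [ 17.48 -26.17   8.21] 0.0
```

Request:
{"op": "play_rows", "data": {
  "targets": [
    [0, 0, 0, -3.5, 0],
    [0, 2, -3, -4, 0],
    [0, 4.5, -6.5, -4, 0],
    [0, 7, -10.2, -4, 0],
    [0, 9.5, -14, -4, 0],
    [0, 12, -17.5, -4, 0],
    [0, 14.5, -21.2, -3, 0],
    [0, 16.5, -24.2, -1, 0],
    [0, 17.5, -25.6, 0, 0],
    [0, 17.5, -25.6, 1, 0]
  ]
}}

```text
clock: 11.05
eef_pos: [456.9, 147.5, 127.5]
tool_rot: [-3.141, -0.001, 1.251]
force: [0.6, -0.1, -0.2]
width: 85.2
gripper_force: 0.0
```

Request:
{"op": "play_rows", "data": {
  "targets": [
    [0, 0, 0, 0, 0],
    [0, 0, 0, 0, 0]
  ]
}}

```text
clock: 11.25
eef_pos: [459.6, 143.4, 127.7]
tool_rot: [3.14, 0.0, 1.243]
force: [-0.2, 0.1, -0.4]
width: 85.6
gripper_force: 0.0
```

Run:
```python
from h import *
go((457,146,61,71.3))
```

```text
at [459.6 143.4 127.7] 71.2 to [457.  146.   61.   71.3] -> [ 0.16 -0.33  6.67] -0.1
```

Request:
{"op": "play_rows", "data": {
  "targets": [
    [0, 0.2, -0.2, 2, 0],
    [0, 0.2, -0.3, 4.5, 0],
    [0, 0.2, -0.3, 6.5, 0],
    [0, 0.2, -0.3, 6.6, 0],
    [1, 0.2, -0.3, 6.6, 0],
    [1, 0.2, -0.3, 6.6, 0],
    [1, 0.2, -0.3, 6.6, 0],
    [1, 0.2, -0.3, 6.6, 0],
    [1, 0.2, -0.3, 3, 0],
    [1, 0.2, -0.3, -1, 0]
  ]
}}

```text
clock: 12.25
eef_pos: [455.3, 147.0, 138.0]
tool_rot: [-3.14, 0.002, 1.245]
force: [0.7, 0.7, -1.1]
width: 53.9
gripper_force: 64.4
```

Run:
```python
from h import *
s=ctrl.read_state(); print(s['width'])
go((668,-32,196,71.3),(668,-32,68,71.3))
```

```text
53.860508243791216
at [455.3 147.  138. ] 71.4 to [668.  -32.  196.   71.3] -> [-10.18  25.86  -5.83] 0.1
at [455.3 147.  138. ] 71.4 to [668.  -32.   68.   71.3] -> [-10.15  25.89   6.97] 0.1
```

Request:
{"op": "play_rows", "data": {
  "targets": [
    [1, 0, 0.5, -4, 0],
    [1, -1.5, 3.5, -6, 0],
    [1, -3, 7.5, -6, 0],
    [1, -4.5, 11.5, -6, 0],
    [1, -6, 15.5, -6, 0],
    [1, -7.6, 19.5, -6, 0],
    [1, -9.2, 23.3, -6, 0],
    [1, -10.1, 25.7, -6, 0],
    [1, -10.1, 25.7, -6, 0],
    [1, -10.1, 25.7, -6, 0]
  ]
}}

```text
clock: 13.25
eef_pos: [666.8, -30.7, 197.4]
tool_rot: [-3.141, -0.0, 1.244]
force: [0.5, -0.2, -1.4]
width: 54.5
gripper_force: 64.7
```

Request:
{"op": "play_rows", "data": {
  "targets": [
    [1, 0, 0, 1, 0],
    [1, 0, 0, 1, 0]
  ]
}}

```text
clock: 13.45
eef_pos: [665.5, -29.0, 186.1]
tool_rot: [-3.138, 0.001, 1.247]
force: [-0.2, 0.2, -2.9]
width: 54.1
gripper_force: 64.7
```

Run:
```python
from h import *
s=ctrl.read_state(); print(s['width'])
go((668,-32,68,71.3))
```

```text
54.055422304780095
at [665.5 -29.  186.1] 71.5 to [668.  -32.   68.   71.3] -> [-0.2   0.38 11.81] 0.2
```

Request:
{"op": "play_rows", "data": {
  "targets": [
    [1, -0.1, 0.2, 4, 0],
    [1, -0.1, 0.2, 8, 0],
    [1, -0.1, 0.2, 11, 0],
    [1, -0.1, 0.2, 11.8, 0],
    [1, -0.1, 0.2, 11.8, 0],
    [0, -0.1, 0.2, 11.8, 0],
    [0, -0.1, 0.2, 11.8, 0],
    [0, -0.1, 0.2, 11.8, 0],
    [0, -0.1, 0.2, 8, 0],
    [0, -0.1, 0.2, 4, 0]
  ]
}}

```text
clock: 14.45
eef_pos: [668.0, -31.9, 147.4]
tool_rot: [-3.139, 0.001, 1.246]
force: [1.2, 0.7, 0.4]
width: 85.3
gripper_force: 0.0
```

Request:
{"op": "play_rows", "data": {
  "targets": [
    [0, 0, 0, -3, 3],
    [0, 0, 0, -7, 11],
    [0, 0, 0, -10, 19],
    [0, 0, 0, -13, 27],
    [0, 0, 0, -14, 35],
    [0, 0, 0, -14, 35],
    [0, 0, 0, -14, 35]
  ]
}}

```text
clock: 15.15
eef_pos: [668.6, -31.8, 287.3]
tool_rot: [-3.142, 0.0, 0.638]
force: [0.2, 0.2, -0.1]
width: 85.1
gripper_force: 0.0
```

Run:
```python
from h import *
im,d,P=shot('wrist','w2.png'); shot('scene','s2.png')
z=P[...,2]; c=np.array([644,-103.]); a=np.radians(-18.7); Rm=np.array([[np.cos(a),-np.sin(a)],[np.sin(a),np.cos(a)]])
L=(P[...,:2]-c)@Rm
m=(d>0)&(z>65)&(z<82)&(abs(L[...,0])<80)&(abs(L[...,1])<120)
k,l,st,_=cv2.connectedComponentsWithStats(m.astype(np.uint8))
for i in range(1,k):
    if st[i,4]>100: p=P[l==i];cc=np.array(cv2.minEnclosingCircle(p[:,:2].astype(np.float32))[0]);print('jar',((cc-c)@Rm).round(1),p[:,2].mean().round(1),p[:,2].std().round(1),st[i,4])
go((644,-103,270,161.3))
for n in ['scene0','s2']: pass
np.savez('w2.npz',im=im,P=P,d=d)
a=np.hstack([cv2.imread('pics/w2.png'),cv2.imread('pics/s2.png')]);cv2.imwrite('pics/m2.png',cv2.resize(a,(800,250)))
```

```text
jar [ 1.3 74.8] 72.5 1.0 1915
jar [0.4 0.6] 72.4 1.2 1679
jar [ -0.6 -74.4] 72.2 1.4 1483
at [668.2 -31.9 286.2] 36.5 to [ 644.  -103.   270.   161.3] -> [-6.17  4.28  1.62] -124.8
```

View pics/m2.png

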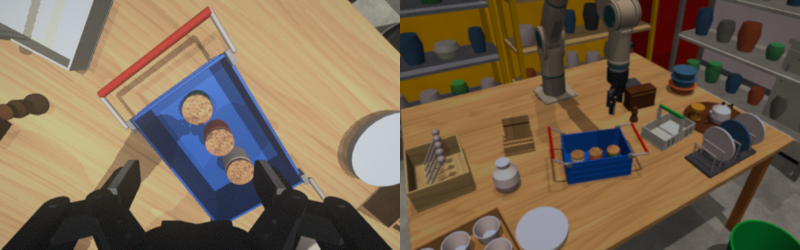

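All three jars stand upright in a row in the crate. The left bail is out at about (160,55) in the wrist half. Next I measure its bar and the crate rim from the wrist view.

Run:
```python
from h import *
o=np.load('w2.npz');im=o['im'].astype(int);P=o['P'];d=o['d'];z=P[...,2]
red=(im[...,0]>90)&(im[...,1]<70)&(im[...,2]<70)&(d>0)&(z>90)&(z<160)
k,l,st,_=cv2.connectedComponentsWithStats(red.astype(np.uint8))
i=1+st[1:,4].argmax(); p=P[l==i]; print(cv2.minAreaRect(p[:,:2].astype(np.float32)),p.mean(0),np.percentile(z[l==i],[5,50,95]))
b=(im[...,2]>im[...,0]+40)&(d>0)&(z>104)&(z<116); b&=(P[...,0]>500)&(P[...,1]<60); p=P[b]; print('rim',b.sum(),cv2.minAreaRect(p[:,:2].astype(np.float32)),np.median(p[:,2]))
go((700,70,200,161.3),(700,70,122,161.3))
```

```text
((702.2726440429688, 66.79487609863281), (3.5824248790740967, 189.92735290527344), 71.39202117919922) [716.53214245  61.88724265 118.59796961] [116.63011641 118.65300262 120.45675476]
rim 3325 ((642.1655883789062, -103.90913391113281), (260.82769775390625, 181.36373901367188), 71.23655700683594) 109.42266694679125
at [668.2 -31.9 286.2] 36.5 to [700.   70.  200.  161.3] -> [ 8.63 -6.29  8.61] -124.8
at [668.2 -31.9 286.2] 36.5 to [700.   70.  122.  161.3] -> [ 8.64 -6.28 16.41] -124.8
```

Request:
{"op": "play_rows", "data": {
  "targets": [
    [0.55, 1, -0.7, 1, 8],
    [0.55, 3, -2, 3, 16],
    [0.55, 5, -3.5, 5, 24],
    [0.55, 7, -5, 7, 32],
    [0.55, 8.6, -6.2, 9, 40],
    [0.55, 8.6, -6.2, 10, 48],
    [0.55, 8.6, -6.2, 11, 55],
    [0.55, 8.6, -6.2, 11, 55.2],
    [0.55, 8.6, -6.2, 11, 55.2]
  ]
}}

```text
clock: 16.15
eef_pos: [701.0, 68.8, 176.6]
tool_rot: [3.141, 0.001, -0.325]
force: [0.7, 0.7, 0.6]
width: 38.4
gripper_force: 0.0
```

Run:
```python
from h import *
s=ctrl.read_state();print(s['width'],s['qpos'].round(2) if hasattr(s['qpos'],'round') else s['qpos'])
go((701,69,120,-18.75))
```

```text
38.39369584821618 [-0.25  0.8   0.21  1.42 -0.18  0.94 -1.89]
at [701.   68.8 176.6] -18.6 to [701.   69.  120.  -18.8] -> [ 0.   -0.03  5.66] 0.1
```

Request:
{"op": "play_rows", "data": {
  "targets": [
    [0.55, 0, 0, 2, 0],
    [0.55, 0, 0, 4.5, 0],
    [0.55, 0, 0, 5.7, 0],
    [0.55, 0, 0, 5.7, 0],
    [1, 0, 0, 5.7, 0],
    [1, 0, 0, 5.7, 0],
    [1, 0, 0, 5.7, 0],
    [1, 0, 0, 5.7, 0]
  ]
}}

```text
clock: 16.95
eef_pos: [703.2, 71.0, 122.2]
tool_rot: [-3.138, -0.003, -0.328]
force: [3.4, 5.2, 0.9]
width: 9.9
gripper_force: 58.6
```

Request:
{"op": "play_rows", "data": {
  "targets": [
    [1, 0, 0.1, -1, 0],
    [1, 0, 0.35, -2, 0],
    [1, 0, 0.8, -3, 0],
    [1, 0, 1.4, -3.8, 0],
    [1, 0, 2.2, -4.6, 0],
    [1, 0, 3, -5.2, 0],
    [1, 0, 4, -5.6, 0],
    [1, 0, 5, -5.9, 0]
  ]
}}

```text
clock: 17.75
eef_pos: [690.3, 32.9, 185.8]
tool_rot: [-3.123, -0.008, -0.323]
force: [1.4, 17.9, 20.1]
width: 9.7
gripper_force: 58.6
```

Run:
```python
from h import *
s=ctrl.read_state();print(s['width'],s['force'],s['gripper_force'])
p=np.array([643,-103.5])+65*np.array([.3214,.947])
go((*p,122,-18.75))
```

```text
9.72698656172786 [ 1.44451033 17.87569304 20.06823703] 58.60702693462372
at [690.3  32.9 185.8] -18.5 to [663.9 -41.9 122.  -18.8] -> [-0.18  8.05  6.23] 0.2
```

Request:
{"op": "play_rows", "data": {
  "targets": [
    [1, 0, 0, -0.2, 0],
    [1, 0, 0, -0.2, 0]
  ]
}}

```text
clock: 17.95
eef_pos: [688.5, 27.3, 187.0]
tool_rot: [-3.131, -0.006, -0.326]
force: [-0.8, 8.9, 17.7]
width: 9.8
gripper_force: 61.2
```

Run:
```python
from h import *
s=ctrl.read_state();print(s['width'],s['force'],s['gripper_force'])
M=T();d=M[:2,3]-[643,-103.5]; print('crate y',d@[.3214,.947],'x',d@[.947,-.3214],'z',M[2,3])
p=np.array([643,-103.5])+65*np.array([.3214,.947])
go((*p,122,-18.75))
```

```text
9.77420075456625 [-0.83493991  8.89000676 17.72087151] 61.19990944862366
crate y 138.5218993875013 x 1.0665572419598515 z 186.9917834592885
at [688.5  27.3 187. ] -18.7 to [663.9 -41.9 122.  -18.8] -> [-0.15  7.42  6.42] 0.1
```

Request:
{"op": "play_rows", "data": {
  "targets": [
    [1, 0, 1.2, -0.2, 0],
    [1, 0, 2.4, -0.2, 0],
    [1, 0, 3.4, 0.1, 0],
    [1, 0, 4.4, 0.6, 0],
    [1, 0, 5.2, 1.2, 0],
    [1, 0, 6, 2, 0],
    [1, 0, 6.6, 2.9, 0],
    [1, 0, 7, 3.8, 0],
    [1, 0, 7.3, 4.8, 0],
    [1, 0, 7.3, 5.6, 0]
  ]
}}

```text
clock: 18.95
eef_pos: [665.0, -43.0, 130.2]
tool_rot: [-3.133, -0.005, -0.326]
force: [-4.2, 9.1, 40.9]
width: 9.8
gripper_force: 65.0
```

Run:
```python
from h import *
s=ctrl.read_state();print(s['width'],s['force'],s['gripper_force'])
M=T();d=M[:2,3]-[643,-103.5]; print('crate y',d@[.3214,.947],'x',d@[.947,-.3214],'z',M[2,3])
im,dd,P=shot('scene','s3.png')
im=im.astype(int);red=(im[...,0]>100)&(im[...,1]<60)&(dd>0)&(P[...,2]>90)&(P[...,0]>480)&(P[...,1]>-120)&(P[...,1]<200)
p=P[red];L=p[:,:2]-[643,-103.5]; print('bar',red.sum(),np.median(L@[.3214,.947]),np.percentile(p[:,2],[5,50,95]))
```

```text
9.842629302125786 [-4.24784332  9.08237632 40.85301902] 65.02513647079468
crate y 64.40670301718833 x 1.395299192539117 z 130.22628963797163
bar 103 63.85683075354561 [117.00584655 120.38415494 123.25697293]
```

Request:
{"op": "play_rows", "data": {
  "targets": [
    [1, 0, 0, -0.3, 0],
    [0.5, 0, 0, -0.3, 0],
    [0.5, 0, 0, -0.3, 0],
    [0.5, 0, 0, -0.3, 0],
    [0.5, 0, 0, -3, 0],
    [0.5, 0, 0, -6, 0],
    [0.5, 0, 0, -8, 0],
    [0.5, 0, 0, -8, 0]
  ]
}}

```text
clock: 19.8
eef_pos: [663.1, -49.1, 208.4]
tool_rot: [-3.141, -0.005, -0.33]
force: [-0.1, 0.3, 0.4]
width: 42.8
gripper_force: 0.0
```

Run:
```python
from h import *
s=ctrl.read_state();print(s['width'],s['force'])
for n in ['scene','side']:
    im,dd,P=shot(n,n+'4.png')
    im=im.astype(int);red=(im[...,0]>100)&(im[...,1]<60)&(dd>0)&(P[...,2]>90)&(P[...,0]>480)&(P[...,1]<200)
    for nm,g in (('L',P[...,1]>-120),('R',P[...,1]<-180)):
        p=P[red&g];L=p[:,:2]-[643,-103.5]; print(n,nm,len(p),np.median(L@[.3214,.947]),np.percentile(p[:,2],[5,50,95]),np.median(p,0),cv2.minAreaRect(p[:,:2].astype(np.float32)))
im,dd,P=shot('wrist','w4.png')
r=np.array([643,-103.5])-176*np.array([.3214,.947])
go((*r,240,-18.75),(*r,155,-18.75))
```

```text
42.81235476099901 [-0.13926101  0.3049897   0.42697454]
scene L 124 64.09343683176562 [118.89549582 121.74888029 124.70836113] [709.18604913 -59.51812538 121.74888029] ((703.345947265625, -55.9992561340332), (12.187432289123535, 111.26197814941406), 71.55731964111328)
scene R 227 -174.19364447138165 [151.31085129 154.49297445 156.60811194] [ 603.94166124 -273.62601754  154.49297445] ((588.7933349609375, -268.84222412109375), (11.861461639404297, 191.4835662841797), 70.40674591064453)
side L 94 62.26126437338608 [118.46304762 122.89276879 127.8179036 ] [704.85476055 -57.56897845 122.89276879] ((660.9207153320312, -43.847633361816406), (16.12603759765625, 190.77142333984375), 71.45867156982422)
side R 241 -177.08714944638368 [151.1404366  155.88829543 159.48245133] [ 584.25359152 -270.63297944  155.88829543] ((584.4735107421875, -269.46484375), (15.659618377685547, 192.96661376953125), 72.46131896972656)
at [660.7 -48.  204.3] -18.9 to [ 586.4 -270.2  240.   -18.8] -> [ 0.16 23.43 -3.54] -0.1
at [660.7 -48.  204.3] -18.9 to [ 586.4 -270.2  155.   -18.8] -> [ 0.17 23.42  4.96] -0.1
```

View pics/w4.png

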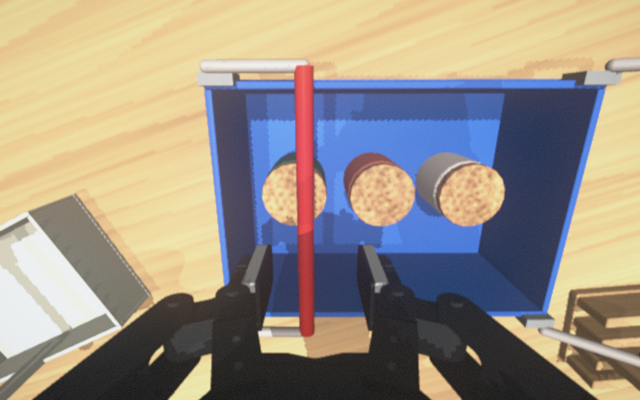

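The left bail is in across the crate (bar at column 305), with all three jars still upright. Now the right bail.

Request:
{"op": "play_rows", "data": {
  "targets": [
    [0.5, 0, 3, -0.5, 0],
    [0.5, 0, 7, -0.5, 0],
    [0.5, 0, 11, -0.5, 0],
    [0.5, 0, 15, -0.5, 0],
    [0.5, 0, 19, -0.5, 0],
    [0.5, 0.1, 22, -0.5, 0],
    [0.5, 0.1, 23.3, -0.5, 0],
    [0.5, 0.1, 23.3, -0.5, 0],
    [0.5, 0.1, 23.3, -0.5, 0],
    [0.5, 0.1, 23.3, -0.5, 0]
  ]
}}

```text
clock: 20.95
eef_pos: [588.5, -265.3, 210.0]
tool_rot: [-3.14, 0.001, -0.325]
force: [-0.5, -0.4, -0.6]
width: 42.4
gripper_force: 0.0
```

Run:
```python
from h import *
go((586.5,-269.7,155,-18.75))
```

```text
at [ 588.5 -265.3  210. ] -18.6 to [ 586.5 -269.7  155.   -18.8] -> [-0.05  0.5   5.5 ] 0.1
```

Request:
{"op": "play_rows", "data": {
  "targets": [
    [0.5, 0, 0.5, 1, 0],
    [0.5, 0, 0.5, 3, 0],
    [0.5, 0, 0.5, 5, 0],
    [0.5, 0, 0.5, 5.6, 0],
    [0.5, 0, 0.5, 5.6, 0],
    [1, 0, 0.5, 5.6, 0],
    [1, 0, 0.5, 5.6, 0],
    [1, 0, 0.5, 5.6, 0],
    [1, 0, 0.5, 5.6, 0]
  ]
}}

```text
clock: 21.85
eef_pos: [587.5, -270.2, 154.8]
tool_rot: [-3.138, -0.001, -0.327]
force: [3.1, 3.7, -2.4]
width: 10.3
gripper_force: 58.3
```

Request:
{"op": "play_rows", "data": {
  "targets": [
    [1, 0, -0.5, -0.6, 0],
    [1, 0, -1, -1.2, 0],
    [1, 0, -1.8, -1.7, 0],
    [1, 0, -2.5, -2.2, 0],
    [1, 0, -3.4, -2.5, 0],
    [1, 0, -4.2, -2.7, 0],
    [1, 0, -5.1, -2.7, 0],
    [1, 0, -6, -2.6, 0],
    [1, 0, -6, -2.6, 0],
    [1, 0, -6, -2.6, 0]
  ]
}}

```text
clock: 22.85
eef_pos: [605.3, -218.2, 184.9]
tool_rot: [3.139, -0.003, -0.33]
force: [-4.0, -1.5, 14.4]
width: 9.9
gripper_force: 62.1
```

Run:
```python
from h import *
s=ctrl.read_state();print(s['width'],s['force'],s['gripper_force'])
M=T();d=M[:2,3]-[643,-103.5]; print('crate y',d@[.3214,.947],'x',d@[.947,-.3214],'z',M[2,3])
```

```text
9.856111933827735 [-4.02274637 -1.47091752 14.35032815] 62.08685874938965
crate y -120.75713286284589 x 1.1431200167227622 z 184.86402127986867
```

Request:
{"op": "play_rows", "data": {
  "targets": [
    [1, 0, -0.9, 0.2, 0],
    [1, 0, -1.8, 0.5, 0],
    [1, 0, -2.7, 0.9, 0],
    [1, 0, -3.5, 1.5, 0],
    [1, 0, -4.2, 2.2, 0],
    [1, 0, -4.8, 3, 0],
    [1, 0, -5.2, 3.9, 0],
    [1, 0, -5.4, 4.8, 0],
    [1, 0, -5.5, 5.6, 0],
    [1, 0, -5.5, 6, 0]
  ]
}}

```text
clock: 23.85
eef_pos: [623.1, -165.7, 121.0]
tool_rot: [3.14, -0.002, -0.33]
force: [-0.2, -5.3, 2.5]
width: 9.9
gripper_force: 72.3
```

Request:
{"op": "play_rows", "data": {
  "targets": [
    [1, 0, 0, 0, 0],
    [0.5, 0, 0, 0, 0],
    [0.5, 0, 0, 0, 0],
    [0.5, 0, 0, 0, 0],
    [0.5, 0, 0, -3, 0],
    [0.5, 0, 0, -7, 0],
    [0.5, 0, 0, -10, 0],
    [0.5, 0, 0, -12, 0],
    [0.5, 0, 0, -12, 0]
  ]
}}

```text
clock: 24.75
eef_pos: [624.8, -164.0, 244.0]
tool_rot: [-3.14, -0.006, -0.328]
force: [0.7, -0.0, -0.4]
width: 42.4
gripper_force: 0.0
```

Run:
```python
from h import *
s=ctrl.read_state();print(s['width'],s['force'])
for n in ['wrist','scene','side']:
    im,dd,P=shot(n,n+'5.png'); im=im.astype(int)
    red=(im[...,0]>95)&(im[...,1]<70)&(im[...,2]<70)&(dd>0)&(P[...,2]>90)&(P[...,2]<170)&(P[...,0]>480)&(P[...,1]<200)
    L=(P[...,:2]-[643,-103.5])@np.array([.3214,.947])
    for nm,g in (('L',(L>0)&(L<100)),('R',(L<0)&(L>-100))):
        p=P[red&g]
        if len(p): print(n,nm,len(p),np.median(L[red&g]),np.percentile(p[:,2],[5,50,95]))
    bx=(dd>0)&(P[...,0]>550)&(P[...,0]<760)&(P[...,1]>170)&(P[...,1]<440)
    gr=(im[...,1]>im[...,0]+30)&(im[...,1]>im[...,2]+30)&bx&(P[...,2]>125)
    for nm,m in (('rim',bx&(P[...,2]>54)&(P[...,2]<70)),('handle',gr)):
        p=P[m]
        if len(p)>50: print(n,nm,len(p),cv2.minAreaRect(p[:,:2].astype(np.float32)),np.median(p[:,2]))
go((646,300,300,7.5),(646,300,141,7.5))
```

```text
42.38413647350218 [ 0.73792341 -0.02830712 -0.36068445]
wrist L 1215 59.32503362739681 [117.24939409 119.85015386 122.33925239]
wrist R 1046 -65.37690678250621 [121.02435854 123.64655336 125.14468404]
wrist rim 571 ((609.375244140625, 195.49832153320312), (40.94914245605469, 81.65231323242188), 56.79541015625) 58.620520388928014
scene L 214 63.664493691026 [118.82161939 121.78349848 124.0420966 ]
scene R 150 -65.40332023778016 [120.40816953 123.62438719 126.2408413 ]
scene rim 372 ((646.64404296875, 300.4991760253906), (142.98768615722656, 227.85545349121094), 7.238037109375) 58.44569837902969
scene handle 194 ((649.9556884765625, 299.4971923828125), (135.3458251953125, 17.16386604309082), 8.667098045349121) 138.09431117980802
side L 161 62.134180906936656 [117.633058   122.67030782 127.27229959]
side R 135 -67.79173801163992 [117.75945285 124.59522055 128.97069244]
side rim 150 ((638.7297973632812, 302.5165100097656), (143.22064208984375, 232.4753875732422), 10.448216438293457) 59.762914123388214
side handle 81 ((617.6541137695312, 298.7845153808594), (78.80620574951172, 24.726930618286133), 8.164469718933105) 139.40254564154156
at [ 622.2 -163.4  239.4] -18.8 to [646.  300.  300.    7.5] -> [-12.71 -44.63  -6.01] -26.3
at [ 622.2 -163.4  239.4] -18.8 to [646.  300.  141.    7.5] -> [-12.68 -44.63   9.89] -26.3
```

Request:
{"op": "play_rows", "data": {
  "targets": [
    [1, 0, 0, 2, 0],
    [1, 0, 0, 5, 0],
    [1, 0, 0, 7.5, 0],
    [1, 0, 0, 9, 0],
    [1, 0, 0, 9.6, 0],
    [1, 0, 0, 9.9, 0],
    [1, 0, 0, 10.1, 0],
    [1, 0, 0, 10.1, 0]
  ]
}}

```text
clock: 25.7
eef_pos: [621.1, -163.5, 145.9]
tool_rot: [-3.14, 0.003, -0.329]
force: [-17.2, 5.6, 47.2]
width: -0.1
gripper_force: 24.0
```

Request:
{"op": "play_rows", "data": {
  "targets": [
    [1, 0, 0, -3, 0],
    [0.5, 0, -3, -7, -4],
    [0.4, -1, -6.5, -10, -8],
    [0.4, -2, -11, -13, -12],
    [0.4, -3, -15.5, -14, -16],
    [0.4, -4, -20, -15, -20],
    [0.4, -5, -24.5, -15, -24],
    [0.4, -6.5, -29, -15, -26],
    [0.4, -8, -33, -15, -26],
    [0.4, -10, -37, -15, -26]
  ]
}}

```text
clock: 26.7
eef_pos: [647.7, 219.8, 288.7]
tool_rot: [3.141, 0.001, 0.125]
force: [1.2, 0.4, 0.0]
width: 51.0
gripper_force: 0.0
```

Request:
{"op": "play_rows", "data": {
  "targets": [
    [0.4, 0, 0, 0, 0],
    [0.4, 0, 0, 0, 0],
    [0.4, 0, 0, 0, 0]
  ]
}}

```text
clock: 27.0
eef_pos: [648.0, 216.6, 289.0]
tool_rot: [3.14, 0.001, 0.123]
force: [-0.2, 0.6, 0.0]
width: 51.4
gripper_force: 0.0
```

Run:
```python
from h import *
for n in ['wrist','scene']:
    im,dd,P=shot(n,n+'6.png'); im=im.astype(int)
    red=(im[...,0]>95)&(im[...,1]<70)&(im[...,2]<70)&(dd>0)&(P[...,2]>90)&(P[...,2]<170)&(P[...,0]>480)&(P[...,1]<200)
    L=(P[...,:2]-[643,-103.5])@np.array([.3214,.947])
    for nm,g in (('L',(L>0)&(L<100)),('R',(L<0)&(L>-100))):
        p=P[red&g]
        if len(p)>20: print(n,nm,len(p),np.median(L[red&g]),np.percentile(p[:,2],[5,50,95]))
    bx=(dd>0)&(P[...,0]>530)&(P[...,0]<780)&(P[...,1]>150)&(P[...,1]<450)
    gr=(im[...,1]>im[...,0]+30)&(im[...,1]>im[...,2]+30)&bx&(P[...,2]>125)&(P[...,2]<150)
    for nm,m in (('rim',bx&(P[...,2]>54)&(P[...,2]<70)),('handle',gr)):
        p=P[m]
        if len(p)>50: print(n,nm,len(p),cv2.minAreaRect(p[:,:2].astype(np.float32)),np.median(p[:,2]))
print(ctrl.read_state()['width'])
go((646.5,300,200,7.5),(646.5,300,139,7.5))
```

```text
wrist L 2134 67.71449524074785 [118.56638103 121.60142069 123.36471229]
wrist R 391 -61.65973530291784 [117.48543277 120.3348411  122.18102453]
wrist rim 2512 ((646.275390625, 301.0196533203125), (139.83685302734375, 220.18936157226562), 7.383331298828125) 59.256243300755415
wrist handle 2294 ((646.271728515625, 300.7483215332031), (137.90602111816406, 13.899881362915039), 7.276691913604736) 139.55382228643217
scene L 213 63.7706514481117 [118.47267963 121.66072269 124.07958539]
scene R 226 -65.45336559036292 [117.60807096 120.61184237 122.82484988]
scene rim 375 ((646.7188110351562, 299.9232482910156), (144.8265380859375, 226.611572265625), 7.881365776062012) 58.325727544841016
scene handle 188 ((651.09765625, 299.3517150878906), (135.7324981689453, 17.288148880004883), 7.539699077606201) 138.67372223875094
51.098028945978236
at [648.3 216.1 289.4] 7.0 to [646.5 300.  200.    7.5] -> [ 0.85 -8.36  8.93] -0.5
at [648.3 216.1 289.4] 7.0 to [646.5 300.  139.    7.5] -> [ 0.85 -8.37 15.03] -0.5
```

Request:
{"op": "play_rows", "data": {
  "targets": [
    [0.4, 0.3, -3, 2, 0],
    [0.4, 0.6, -6, 4, 0],
    [0.4, 0.85, -8.4, 6, 0],
    [0.4, 0.85, -8.4, 8, -0.3],
    [0.4, 0.85, -8.4, 11, -0.3],
    [0.4, 0.85, -8.4, 14, -0.3],
    [0.4, 0.85, -8.4, 15.1, -0.3],
    [0.4, 0.85, -8.4, 15.1, -0.3],
    [0.4, 0.85, -8.4, 15.1, -0.3]
  ]
}}

```text
clock: 28.0
eef_pos: [646.9, 302.4, 139.8]
tool_rot: [-3.141, -0.002, 0.129]
force: [0.0, 0.3, 0.8]
width: 51.5
gripper_force: 0.0
```

Request:
{"op": "play_rows", "data": {
  "targets": [
    [1, 0, 0, 0, 0],
    [1, 0, 0, 0, 0],
    [1, 0, 0, 0, 0],
    [1, 0, 0, 0, 0],
    [1, 0, 0, 0, 0]
  ]
}}

```text
clock: 28.5
eef_pos: [646.6, 302.9, 140.1]
tool_rot: [-3.141, -0.002, 0.13]
force: [-0.8, -0.9, 6.3]
width: 13.0
gripper_force: 59.7
```

Run:
```python
from h import *
s=ctrl.read_state();print(s['width'],s['force'],s['gripper_force'])
go((643,-103.5,300,-18.75))
```

```text
13.037606837502516 [-0.82830816 -0.90837955  6.34992195] 59.748485684394836
at [646.6 302.9 140.1] 7.5 to [ 643.  -103.5  300.   -18.8] -> [ -5.59  40.24 -16.02] 26.2
```

Request:
{"op": "play_rows", "data": {
  "targets": [
    [1, 0, 0, -2, 0],
    [1, 0, 0, -5, 0],
    [1, 0, 0, -8.5, 0],
    [1, 0, 0, -12, 0],
    [1, 0, 0, -15, 0],
    [1, 0, 0, -16.5, 0],
    [1, 0, 0, -16.5, 0],
    [1, 0, 0, -16.5, 0]
  ]
}}

```text
clock: 29.3
eef_pos: [645.0, 302.5, 302.3]
tool_rot: [3.141, 0.002, 0.13]
force: [-0.4, -0.1, -3.3]
width: 13.4
gripper_force: 58.9
```

Request:
{"op": "play_rows", "data": {
  "targets": [
    [1, -0.3, 2, 0, 1.5],
    [1, -0.8, 5.5, 0, 4],
    [1, -1.4, 10, 0, 7],
    [1, -2, 14.5, 0, 10],
    [1, -2.7, 19, 0, 13],
    [1, -3.3, 23.5, 0, 16],
    [1, -3.9, 28, 0, 19],
    [1, -4.5, 32.5, 0, 22],
    [1, -5.1, 36.5, 0, 24.5],
    [1, -5.5, 39.2, 0, 26]
  ]
}}

```text
clock: 30.3
eef_pos: [640.3, -97.5, 301.3]
tool_rot: [3.138, 0.003, -0.329]
force: [0.1, -0.1, -2.4]
width: 12.8
gripper_force: 58.9
```

Request:
{"op": "play_rows", "data": {
  "targets": [
    [1, 0, 0, 0, 0],
    [1, 0, 0, 0, 0],
    [1, 0, 0, 0, 0],
    [1, 0, 0, 0, 0],
    [1, 0, 0, 0, 0]
  ]
}}

```text
clock: 30.8
eef_pos: [642.2, -91.7, 303.2]
tool_rot: [-3.141, 0.001, -0.322]
force: [-0.5, -0.7, -1.9]
width: 12.8
gripper_force: 58.9
```

Run:
```python
from h import *
s=ctrl.read_state();print(s['width'],s['force'],s['gripper_force'])
go((643,-103.5,263,-18.75))
for n in ['scene','wrist']:
    im,dd,P=shot(n,n+'7.png'); h=T()[2,3]-140
    L=(P[...,:2]-[643,-103.5]); m=(dd>0)&(abs(P[...,2]-h-60)<6)&(abs(L).max(-1)<220)
    k,l,st,_=cv2.connectedComponentsWithStats(m.astype(np.uint8))
    p=P[m]; print(n,len(p),cv2.minAreaRect(p[:,:2].astype(np.float32)),np.median(p[:,2]),h)
```

```text
12.829228865227748 [-0.45396113 -0.69816655 -1.85885528] 58.88175845146179
at [642.2 -91.7 303.2] -18.4 to [ 643.  -103.5  263.   -18.8] -> [0.45 1.09 4.02] 0.3
scene 606 ((642.5377197265625, -91.60661315917969), (220.29937744140625, 147.30548095703125), 71.63961029052734) 221.62923165721213 163.34979303252095
wrist 5921 ((641.3228149414062, -92.26631927490234), (221.27352905273438, 140.09136962890625), 71.5715560913086) 222.3865913561607 163.4623009653186
```

View pics/wrist7.png

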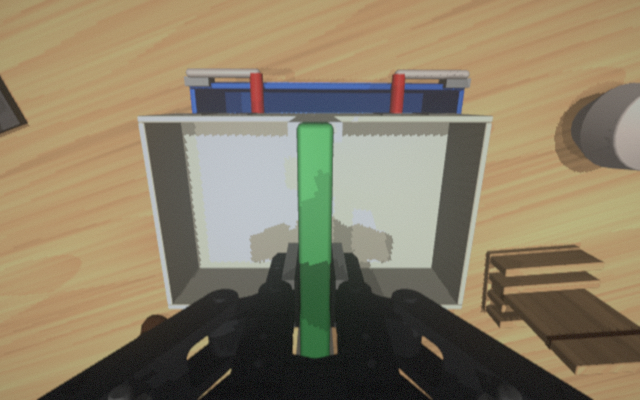

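The basket hangs level and square over the crate, with both bars in at columns 257 and 398. I'll shift it 11 mm and lower it.

Request:
{"op": "play_rows", "data": {
  "targets": [
    [1, 0.4, 1.1, 0, 0.3],
    [1, 0.4, 1.1, 0, 0.3],
    [1, 0.4, 1.1, 1, 0.3],
    [1, 0.4, 1.1, 2, 0.3],
    [1, 0.4, 1.1, 3, 0.3],
    [1, 0.4, 1.1, 3.6, 0.3],
    [1, 0.4, 1.1, 3.9, 0.3],
    [1, 0.4, 1.1, 4.1, 0.3],
    [1, 0.4, 1.1, 4.1, 0.3],
    [1, 0.4, 1.1, 4.1, 0.3]
  ]
}}

```text
clock: 31.9
eef_pos: [642.7, -104.9, 262.8]
tool_rot: [-3.141, -0.001, -0.329]
force: [-0.2, 0.7, -2.7]
width: 12.8
gripper_force: 58.9
```

Run:
```python
from h import *
s=ctrl.read_state();print(s['width'],s['force'],s['gripper_force'])
go((643,-103.5,262,-18.75))
```

```text
12.776991548643172 [-0.16842679  0.65116083 -2.7198201 ] 58.8863343000412
at [ 642.7 -104.9  262.8] -18.8 to [ 643.  -103.5  262.   -18.8] -> [-0.02 -0.14  0.08] -0.1
```

Request:
{"op": "play_rows", "data": {
  "targets": [
    [1, 0, -0.1, 0.1, 0],
    [1, 0, -0.1, 0.2, 0],
    [1, 0, -0.1, 0.2, 0],
    [0.5, 0, -0.1, 0.2, 0],
    [0.5, 0, -0.1, 0.2, 0],
    [0.5, 0, -0.1, 0.2, 0],
    [0.5, 0, -0.1, -2, 0],
    [0.5, 0, -0.1, -5, 0],
    [0.5, 0, -0.1, -8, 0],
    [0.5, 0, -0.1, -8, 0]
  ]
}}

```text
clock: 32.9
eef_pos: [645.1, -104.5, 347.2]
tool_rot: [-3.14, -0.009, -0.329]
force: [-0.1, -0.2, 0.4]
width: 43.0
gripper_force: 0.0
```

```bash
python3 - <<'E'
from h import *
for n in ['scene','side','wrist']:
    im,dd,P=shot(n,n+'8.png')
    L=(P[...,:2]-[643,-103.5]); m=(dd>0)&(abs(P[...,2]-182)<6)&(abs(L).max(-1)<160)
    p=P[m]; print(n,len(p),cv2.minAreaRect(p[:,:2].astype(np.float32)),np.median(p[:,2]))
    z=P[...,2]
    if n!='wrist':
        x=P[...,0];y=P[...,1]
        m=(dd>0)&(z>155)&(z<185)&(x>300)&(x<450)&(y>-430)&(y<-270);p=P[m];print('board',len(p),cv2.minAreaRect(p[:,:2].astype(np.float32)),p[:,2].max())
E
python3 -c "
from h import *
go((373,-340,260,76.5),(373,-340,150,76.5))"
```

```text
scene 615 ((642.4307250976562, -103.80311584472656), (220.5408477783203, 147.16583251953125), 71.2376480102539) 180.41350307416087
board 312 ((372.4093322753906, -338.4822998046875), (109.88137817382812, 19.906055450439453), 75.7130355834961) 173.75590296677
side 278 ((640.0111083984375, -103.86672973632812), (228.48500061035156, 140.587890625), 71.08161163330078) 181.9005226007012
board 219 ((370.6249084472656, -339.0887756347656), (112.08406829833984, 13.20862865447998), 76.28313446044922) 177.83061301350938
wrist 3468 ((642.8928833007812, -104.63245391845703), (220.27342224121094, 139.61187744140625), 71.24125671386719) 181.16037725881927
at [ 642.4 -103.7  341.9] -18.8 to [ 373.  -340.   260.    76.5] -> [-17.86  31.07   8.2 ] -95.3
at [ 642.4 -103.7  341.9] -18.8 to [ 373.  -340.   150.    76.5] -> [-17.85  31.07  19.2 ] -95.3
```

Request:
{"op": "play_rows", "data": {
  "targets": [
    [0.5, -1, 2, 0, -8.5],
    [0.5, -3, 5, 0, -17],
    [0.5, -5, 8.5, 0, -25.5],
    [0.5, -7, 12, 0, -34],
    [0.5, -9, 15.5, 1, -42.5],
    [0.5, -11, 19, 2, -51],
    [0.5, -13, 22.5, 3, -59.5],
    [0.5, -15, 26, 4, -68],
    [0.5, -16.8, 29.3, 5, -76.5],
    [0.5, -17.8, 31, 5, -85]
  ]
}}

```text
clock: 34.05
eef_pos: [369.8, -341.1, 290.0]
tool_rot: [-3.136, -0.0, 1.157]
force: [0.2, -0.4, -0.6]
width: 43.1
gripper_force: 0.0
```

Request:
{"op": "play_rows", "data": {
  "targets": [
    [0.5, 0, 0, 0, -8],
    [0.5, 0, 0, 0, -10.3],
    [0.5, 0, 0, 0, -10.3],
    [0.5, 0, 0, 0, -10.3]
  ]
}}

```text
clock: 34.45
eef_pos: [373.8, -339.4, 291.7]
tool_rot: [-3.14, -0.001, 1.333]
force: [0.1, 0.5, 0.1]
width: 42.5
gripper_force: 0.0
```

Run:
```python
from h import *
im,dd,P=shot('wrist','w9.png');z=P[...,2];x=P[...,0];y=P[...,1]
s=ctrl.read_state();print(s['qpos'],s['force'])
b=(x>300)&(x<450)&(y>-430)&(y<-250)&(dd>0)
for nm,lo,hi in (('board',163,182),('rack',44,60)):
    p=P[b&(z>lo)&(z<hi)];print(nm,len(p),cv2.minAreaRect(p[:,:2].astype(np.float32)) if len(p)>9 else '',np.median(p[:,2]))
go((373,-340,150,76.3))
```

```text
[ 0.77151072  0.38034818 -0.12439805  1.865712    0.05863434  0.90034253
  0.38241961] [1.28568069 0.26354906 0.70233024]
board 1987 ((371.512451171875, -338.5432434082031), (110.3033676147461, 12.010869026184082), 76.62879180908203) 171.4492113458946
rack 4359 ((370.55316162109375, -343.2020568847656), (128.9420166015625, 96.13748931884766), 76.50550842285156) 51.39592183844496
at [ 374.  -339.4  291.9] 76.4 to [ 373.  -340.   150.    76.3] -> [-0.09 -0.06 14.19] 0.1
```

View pics/w9.png

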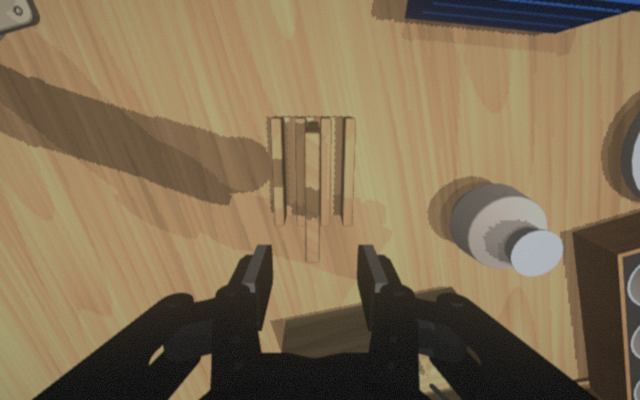

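Request:
{"op": "play_rows", "data": {
  "targets": [
    [0.5, 0, -0.25, 3, -0.2],
    [0.5, 0, -0.25, 6.5, -0.2],
    [0.5, 0, -0.25, 10, -0.2],
    [0.5, 0, -0.25, 12.2, -0.2],
    [0.5, 0, -0.25, 12.7, -0.2],
    [0.5, 0, -0.25, 12.7, -0.2],
    [1, 0, -0.25, 12.7, -0.2],
    [1, 0, -0.25, 12.7, -0.2],
    [1, 0, -0.25, 12.7, -0.2],
    [1, 0, -0.25, 12.7, -0.2]
  ]
}}

```text
clock: 35.5
eef_pos: [372.4, -339.8, 166.9]
tool_rot: [3.139, 0.001, 1.338]
force: [-1.0, 0.3, 6.9]
width: 11.1
gripper_force: 59.7
```

Request:
{"op": "play_rows", "data": {
  "targets": [
    [1, 0, 0, -1, 0],
    [1, 0, 0, -2.5, 0],
    [1, 0, 0, -4.5, 0],
    [1, 0, 0, -7, 0],
    [1, 0, 0, -9.5, 0],
    [1, 0, 0, -11, 0],
    [1, 0, 0, -11, 0],
    [1, 0, 0, -11, 0]
  ]
}}

```text
clock: 36.3
eef_pos: [371.4, -339.0, 275.5]
tool_rot: [-3.142, 0.0, 1.338]
force: [0.1, 0.4, -2.6]
width: 11.3
gripper_force: 58.7
```

Run:
```python
from h import *
s=ctrl.read_state();print(s['width'],s['force'],s['gripper_force'])
go((480,0,290,79),(440,345,290,82))
for n in ['scene','side']:
    im,dd,P=shot(n);z=P[...,2];x=P[...,0];y=P[...,1]
    p=P[(dd>0)&(z>105)&(z<118)&(x>270)&(x<450)&(y>240)&(y<450)];print(n,len(p),cv2.minAreaRect(p[:,:2].astype(np.float32)))
    m=(dd>0)&(z>15)&(z<100)&(x>340)&(x<450)&(y>285)&(y<410);p=P[m];print('face',len(p),np.polyfit(p[:,1],p[:,0],1),np.polyval(np.polyfit(p[:,1],p[:,0],1),348),np.percentile(p[:,1],[1,99]))
```

```text
11.299957900377635 [ 0.06735911  0.38136718 -2.58543209] 58.666478991508484
at [ 371.4 -339.   275.5] 76.7 to [480   0 290  79] -> [35.49  2.75 -1.45] -2.3
at [ 371.4 -339.   275.5] 76.7 to [440 345 290  82] -> [68.13 -9.11 -1.45] -5.3
scene 525 ((366.2337646484375, 347.1217346191406), (163.27076721191406, 80.39910125732422), 82.5982894897461)
face 670 [1.38191925e-01 3.51875830e+02] 399.9666197539959 [287.24645163 409.09970334]
side 0 ((0.0, 0.0), (0.0, 0.0), 0.0)Traceback (most recent call last):
  File "<stdin>", line 7, in <module>
    raise TypeError("expected non-empty vector for x")
TypeError: expected non-empty vector for x
```

Request:
{"op": "play_rows", "data": {
  "targets": [
    [1, 2, 0.2, 0, 0],
    [1, 5.5, 0.5, -0.5, 0],
    [1, 9.5, 0.8, -1, 0],
    [1, 13.5, 1.1, -1, -0.4],
    [1, 17.5, 1.4, -1, -0.8],
    [1, 21.5, 1.7, -1, -1.2],
    [1, 25.5, 2, -1, -1.6],
    [1, 29.5, 2.3, -1, -2],
    [1, 33, 2.6, -1, -2.3],
    [1, 35.5, 2.8, -1, -2.3]
  ]
}}

```text
clock: 37.4
eef_pos: [480.8, 2.7, 284.5]
tool_rot: [-3.14, -0.001, 1.381]
force: [-0.3, -0.5, -1.6]
width: 11.2
gripper_force: 58.5
```

Request:
{"op": "play_rows", "data": {
  "targets": [
    [1, 3, -0.3, 0, -0.3],
    [1, 7, -1.5, 0, -0.6],
    [1, 11, -3, 0, -1],
    [1, 15, -4.5, 0, -1.4],
    [1, 19, -6, 0, -1.8],
    [1, 23, -7.5, 0, -2.2],
    [1, 26.5, -9, 0, -2.6],
    [1, 29, -10, 0, -3],
    [1, 30, -10, 0, -3],
    [1, 30, -10, 0, -3]
  ]
}}

```text
clock: 38.4
eef_pos: [439.9, 314.2, 284.5]
tool_rot: [-3.14, 0.001, 1.432]
force: [-0.4, -0.5, -2.6]
width: 11.4
gripper_force: 58.6
```

Request:
{"op": "play_rows", "data": {
  "targets": [
    [1, 0, 0, 0, 0],
    [1, 0, 0, 0, 0],
    [1, 0, 0, 0, 0]
  ]
}}

```text
clock: 38.7
eef_pos: [440.8, 311.7, 285.4]
tool_rot: [3.141, 0.001, 1.428]
force: [0.5, -0.9, -3.3]
width: 10.9
gripper_force: 58.6
```

Run:
```python
from h import *
s=ctrl.read_state();print(s['width'],s['force'],s['gripper_force'])
im,dd,P=shot('wrist','w10.png');z=P[...,2];x=P[...,0];y=P[...,1]
p=P[(dd>0)&(z>103)&(z<118)&(x>290)&(x<450)&(y>240)&(y<450)];print(len(p),cv2.minAreaRect(p[:,:2].astype(np.float32)),np.median(p[:,2]))
go((440,345,280,82.1))
```

```text
10.892036098192545 [ 0.4593103  -0.86933623 -3.28330934] 58.5783576965332
12478 ((364.7684631347656, 349.10723876953125), (159.3746337890625, 70.4365005493164), 82.28763580322266) 109.57208802562019
at [440.7 312.1 285.5] 81.8 to [440.  345.  280.   82.1] -> [ 3.25 -0.54  0.55] -0.3
```

View pics/w10.png

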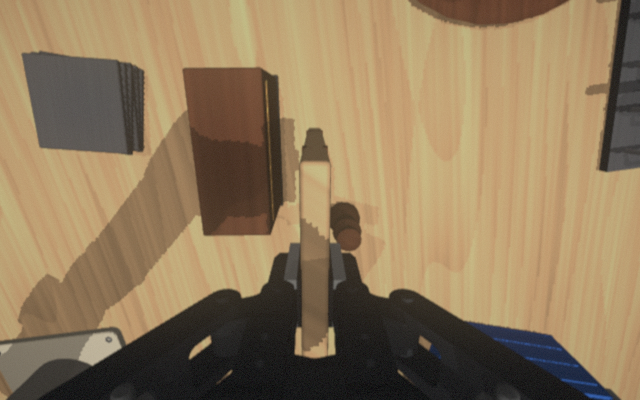

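The wrist view shows the riser at (235,150) with its brass edge on the right, and the board held at (315,250). The riser's fitted top is 159 x 70 mm, which matches the given size.

Request:
{"op": "play_rows", "data": {
  "targets": [
    [1, 1.3, -0.7, 0, -0.4],
    [1, 2.6, -1.5, 0, -0.4],
    [1, 2.6, -1.5, 3, -0.4],
    [1, 2.6, -1.5, 6, -0.4],
    [1, 2.6, -1.5, 9, -0.4],
    [1, 2.6, -1.5, 11.5, -0.4],
    [1, 2.6, -1.5, 12.3, -0.4],
    [1, 2.6, -1.5, 12.5, -0.4],
    [1, 2.6, -1.5, 12.5, -0.4],
    [1, 2.6, -1.5, 12.5, -0.4]
  ]
}}

```text
clock: 39.75
eef_pos: [429.5, 342.2, 161.8]
tool_rot: [3.14, -0.002, 1.438]
force: [-0.1, 0.2, -1.4]
width: 11.1
gripper_force: 58.6
```

Run:
```python
from h import *
s=ctrl.read_state();print(s['width'],s['force'],s['gripper_force'])
go((429.2,339.8,155,82.3))
for n in ['scene']:
    im,dd,P=shot(n,'s11.png');z=P[...,2];x=P[...,0];y=P[...,1]
    m=(dd>0)&(x>415)&(x<455)&(y>288)&(y<392)&(z>8)&(z<120);p=P[m];A=np.c_[p[:,1]-340,p[:,2],np.ones(len(p))];print(len(p),np.linalg.lstsq(A,p[:,0],rcond=None)[0], p.min(0),p.max(0))
```

```text
11.068087489321265 [-0.06254302  0.19394848 -1.40653701] 58.632566928863525
at [429.5 342.2 161.8] 82.4 to [429.2 339.8 155.   82.3] -> [-0.24 -0.    0.68] 0.1
765 [ 1.46694618e-01 -3.44281888e-03  4.35378308e+02] [415.91387116 288.08393874   8.36952919] [447.61235143 391.82528642 119.93834994]
```

Request:
{"op": "play_rows", "data": {
  "targets": [
    [1, -0.2, 0, 0.3, 0],
    [1, -0.2, 0, 0.6, 0],
    [1, -0.2, 0, 0.7, 0],
    [1, -0.2, 0, 0.75, 0],
    [1, -0.2, 0, 0.75, 0]
  ]
}}

```text
clock: 40.3
eef_pos: [429.2, 339.1, 154.9]
tool_rot: [3.14, -0.0, 1.437]
force: [-3.0, -3.2, 13.9]
width: 11.4
gripper_force: 61.1
```

Request:
{"op": "play_rows", "data": {
  "targets": [
    [0.7, 0, 0, -0.1, 0],
    [0.7, 0, 0, -0.1, 0],
    [0.7, 0, -0.3, -0.1, 0],
    [0.7, 0, -0.8, -0.1, 0],
    [0.7, 0, -1.3, -0.1, 0],
    [0.7, 0, -1.8, -0.1, 0],
    [0.7, 0, -2.3, -0.1, 0],
    [0.7, 0, -2.8, -0.1, 0],
    [0.7, 0, -3.1, -0.1, 0],
    [0.7, 0, -3.1, -0.1, 0]
  ]
}}

```text
clock: 41.3
eef_pos: [397.5, 343.5, 154.0]
tool_rot: [-3.141, 0.0, 1.438]
force: [0.2, -0.3, 0.1]
width: 25.5
gripper_force: 0.0
```

```bash
cat > b.py <<'E'
from h import *
s=ctrl.read_state();print(s['width'],s['force'],s['gripper_force'])
go((398.5,343.5,154,82.3))
for n in ['scene','side']:
    im,dd,P=shot(n,n+'12.png');c=P-np.array([364.8,349.1,0]);a=np.radians(-7.7)
    u=c[...,0]*np.cos(a)+c[...,1]*np.sin(a);v=-c[...,0]*np.sin(a)+c[...,1]*np.cos(a);z=c[...,2]
    m=(dd>0)&(u>41)&(u<85)&(abs(v)<70)&(z>8)&(z<95)
    if m.sum()>50:
        A=np.c_[v[m],z[m],np.ones(m.sum())];f=np.linalg.lstsq(A,u[m],rcond=None)[0];print(n,m.sum(),'slope v,z',f,'tilt',np.degrees(np.arctan(f[1])),'v',np.percentile(v[m],[1,99]))
    m=(dd>0)&(u>10)&(u<60)&(abs(v)<80)&(z>120)&(z<175); print('top',m.sum(),np.percentile(v[m],[2,98]),np.percentile(z[m],98)) if m.sum() else 0
E
python3 b.py
```

```text
25.53431880087868 [ 0.23096509 -0.25012752  0.09650513] 0.0
at [397.5 343.5 154. ] 82.4 to [398.5 343.5 154.   82.3] -> [0.01 0.1  0.  ] 0.1
scene 712 slope v,z [ 1.07399574e-02 -2.29646581e-01  7.14541608e+01] tilt -12.933530979323576 v [-56.75562705  52.3366852 ]
top 381 [-55.6910242   50.47496443] 171.75963700981498
side 209 slope v,z [ 5.42922385e-02 -2.03428171e-01  6.79971877e+01] tilt -11.498672503671616 v [-61.01449136  56.90530914]
top 199 [-57.27150779  46.2157472 ] 172.19449034471256
```

View pics/scene12.png

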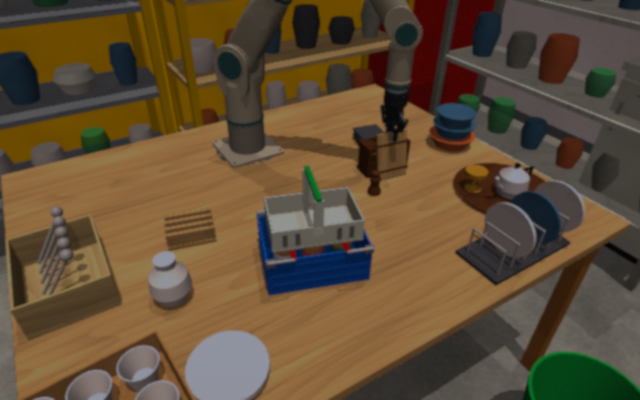

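The board leans at about 13° (393,155), aligned and with no contact force on the gripper. The basket sits on the crate. I'll retreat straight up.

Request:
{"op": "play_rows", "data": {
  "targets": [
    [0.7, 0, 0, -1, 0],
    [0.7, 0, 0, -2.5, 0],
    [0.7, 0, 0, -4.5, 0],
    [0.7, 0, 0, -8, 0],
    [0.7, 0, 0, -12, 0],
    [0.7, 0, 0, -14, 0],
    [0.7, 0, 0, -14, 0],
    [0.7, 0, 0, -14, 0],
    [0.7, 0, 0, -14, 0],
    [0.7, 0, 0, -14, 0]
  ]
}}

```text
clock: 42.4
eef_pos: [397.5, 342.8, 292.8]
tool_rot: [-3.14, 0.002, 1.437]
force: [-0.6, 0.2, 1.0]
width: 25.4
gripper_force: 0.0
```

```bash
cp pics/scene12.png pics/prev.png; python3 b.py
python3 - <<'E'
from h import *
im,dd,P=shot('wrist','w13.png')
for n in ['scene','side']:
    im,dd,P=shot(n); L=(P[...,:2]-[643,-103.5]); m=(dd>0)&(abs(P[...,2]-182)<6)&(abs(L).max(-1)<160)
    p=P[m]; print(n,len(p),cv2.minAreaRect(p[:,:2].astype(np.float32)),np.median(p[:,2]))
    m=(dd>0)&(P[...,0]>440)&(P[...,0]<510)&(P[...,1]>190)&(P[...,1]<260)&(P[...,2]>76)&(P[...,2]<100);print('mill',P[m].mean(0))
a=cv2.imread('pics/w13.png');cv2.imwrite('pics/m13.png',np.hstack([cv2.resize(a,(400,250)),cv2.resize(cv2.imread('pics/scene12.png')[110:300,220:480],(400,250))]))
E
```

```text
25.439624349393483 [-0.55795165  0.2426019   1.03247104] 0.0
at [397.5 342.8 292.8] 82.4 to [398.5 343.5 154.   82.3] -> [ 0.11  0.12 13.88] 0.1
scene 703 slope v,z [ 7.32814578e-03 -2.21805843e-01  7.10994731e+01] tilt -12.506071583892533 v [-56.03133975  52.34930325]
top 377 [-55.27205589  48.89832418] 158.44870166174647
side 210 slope v,z [ 5.23653020e-02 -1.92064297e-01  6.74768622e+01] tilt -10.87207828954519 v [-61.94669565  51.87729876]
top 151 [-57.57898334  52.26465414] 164.03410759709595
scene 628 ((642.994140625, -104.14828491210938), (220.50540161132812, 145.35714721679688), 71.33595275878906) 180.4007803906843
mill [472.96101146 229.23994003  80.54964041]
side 278 ((638.9664306640625, -107.96858978271484), (220.17245483398438, 140.15164184570312), 71.22721099853516) 182.27720680308914
mill [467.10994789 229.96334733  83.0626457 ]
```

View pics/m13.png

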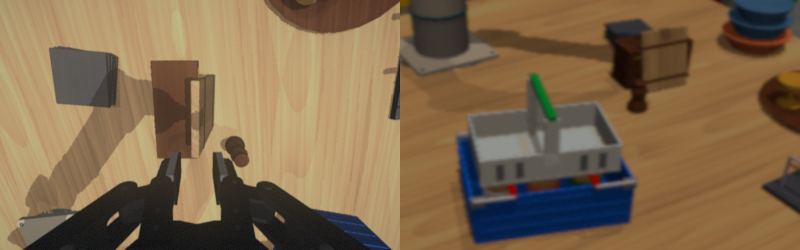

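The board leans by itself against the brass face, left half at (205,115). The basket sits square on the crossbars and the mill hasn't moved, so I'm handing in.

```bash
python3 -c "
from cell import ctrl
print(ctrl.finish_job())"
```

```text
the job is handed in; nothing more can be done
None
```

I finished the job and handed it in at about 43 s on the robot's clock: the three jars present (white, terracotta, green; no blue one seen) stand upright in the crate, both bails are in with the basket centred and square on the bars, and the board leans by itself at about 12° against the riser's brass-lined face. I don't know how it was judged, because the hand-in returned no verdict, and two fingertip presses on the bails read 41 N and 47 N at the wrist.

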